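# Step a backplane board under the press ram and seat its proud connector

### The job

One connector on the backplane board in the bench press still stands proud of its neighbours. Step the board along with the feed dial on the press's sloping front panel - the dial is locked until pushed in, and every click moves the board by one row - until that connector stands right under the ram and the dial has sprung back out and locked; then pull the press lever all the way down so that the connector is seated level with the others, and let the lever back up. Leave the bottle, the side cutters and the spare board beside the press where they are.

Things in the scene. Friction and masses are not known exactly. Their poses are not given: they have to be found in the camera images.
- press: Grey cast hand press fixed to the bench; base plate 300 (x) x 260 (y) mm. Origin under it at bench height; x from the operator to the back column, y left, z up. Front housing: x -159 to -36 mm, 156 mm wide, top panel sloping up away from the operator at 30 deg. Ram at x 30, y 0 in an overhanging head (x from -16 mm back, underside 146 mm up, 76 mm wide). Lever on the left (+y).
- dial: Black feed dial: round skirt 68 mm across; across its middle a bar grip 62 mm long, 16 mm wide, 27 mm high, white line on the +x half. Origin on the turning axis at the skirt's top face (fingertips beside the bar rest on it), 18 mm off the panel. z points out along the axis (30 deg off vertical, towards the operator), x along the bar, y square to its sides. Free air all round.
- dial_seat (a point): Point on the panel beneath the dial. Out, the dial is locked by teeth (3 deg play). Pushed in along its axis 5.5 mm or more (stop at 7 mm; 6 N to start, 9.5 N at the stop) it turns, a click every 30 deg, about 0.3 Nm over each click; a sprung ball draws it into the notch over the last 15 deg. Let go in a notch it springs out and locks.
- board_middle (a point): Middle of the green board (90 x 122 mm, top 67 mm above the bench) on the table, which slides along the press's y and is moved only by the dial: a click clockwise, facing the panel (negative about the dial's z), brings it 15 mm right (-y), counter-clockwise 15 mm left; stops 4 clicks either side of mid. Seven beige connectors lie across it in rows 15 mm apart; six seated, tops 80 mm up.
- connector_top (a point): Middle of the top of the one proud connector (70 mm along the press's x, 9 mm along y, 13 mm high): the leftmost row, 8 mm higher than the others, its top 88 mm above the bench. It travels with the table and starts three to five rows left of the ram.
- ram_foot (a point): Middle of the underside of the ram's foot, a steel bar 76 mm (press's x) x 9 mm (y); 106 mm above the bench with the lever up, 80 mm with it right down.
- lever_grip (a point): Middle of the lever's black round grip, 100 mm long, 26 mm thick, level, along the press's y. It swings at 150 mm radius about point lever_axis: lever up, it stands 35 deg above level on the operator's side (281 mm above the bench); right down, 16.6 deg below level. Push it down from above with closed fingers or grip it.
- lever_axis (a point): Point on the lever's axis (along the press's y) beside the grip's middle: press's x 30 mm, y 118 mm, 195 mm above the bench; nothing is there to touch.
- lever (a joint): Swing of the press lever, rad: 0 up, 0.9 right down on its stop. Its spring brings it back up by itself; pushing at the grip takes about 2 N to start, 5 N when the ram meets the connector, 8 N to press it home. The ram goes down 29 mm a radian.
- connector (a joint): How far the proud connector is pushed into the board, m: 0 proud, 0.008 seated level with its neighbours. It moves only under 25 N from the ram and stays where it is left.
- alcohol: White alcohol bottle, 58 mm across, 118 mm high, loose, standing right of the press near its front. Origin under its middle. Bystander.
- cutters: Red-handled side cutters, 121 mm long, lying loose left of the press near its front. Bystander.
- spare_board: Small brown circuit board with parts on it, 50 x 70 x 17 mm, loose, right of the press near its back. Bystander.

How it is judged:
By the outcome, as a careful person would: the job done as asked, in the order asked, and still so for the second after the job is handed in, with the robot touching nothing.
It also fails if it takes over 64 s, if anything falls off the work surface, if the arm or the gripper's body presses on something with over 40 N, if the wrist force passes 120 N, or if a joint passes its speed limit or range.

### The arm

A 7-joint arm with a two-finger parallel gripper is mounted at the origin on a cart in front of the work surface, level with it; the furniture and walls round the work are solid. World frame = base frame: x ahead of the robot, y to its left, z up, the work surface at z = 0. Lengths are in m, angles in rad, forces in N, time in s.
With the tool pointing down it reaches from about 0.425 to 0.875 m from the base axis. Payload 8.4 kg.
Tool frame: the origin (TCP) lies at the very end of the fingers, on their centre line; the grasp point (between the pads) lies 19 mm behind it; z points along the fingers, y is the line along which they close (so a half turn about z gives the same grasp; the last joint's range is limited). The gripper opens to 87 mm and grips with 3 to 60 N. Pads are 19 mm wide; open, the fingers measure 117 mm over their backs; the gripper's body (75 mm by 190 mm) begins 51 mm behind the grasp point.
Start: joints at [-1.382, 0.333, 0.04, 1.465, -0.013, 1.343, -0.059], TCP at [0.184, 0.623, 0.223] pointing down, gripper open.
Joint ranges: [-2.58, 2.58], [-0.38, 2.09], [-1.3, 1.39], [0.25, 2.4], [-1.5, 4.64], [0.08, 2.09], [-2.65, 2.65]. Speed limits (rad/s): [2.22, 2.22, 2.79, 2.79, 3.14, 3.14, 3.14].

### API

Orientations are given as [roll, pitch, yaw] about the fixed x, y, z axes, in that order (R = Rz(yaw) Ry(pitch) Rx(roll)).
In Python, from bench import status, read_camera, env gives the robot as it stands.
- The arm moves only by the tool servo_tool, never from a script. Its argument "plan" is one flat list of numbers, 7 for each row, row after row: the shift along the world's x, y, z scaled (see below), then the turn, a rotation vector about the world's x, y, z scaled (see below), then the gripper command: -1 is shut, 1 is fully open, values between are in proportion. A call has 1 to 20 rows; each row shifts and turns the commanded pose from where the row before left it; what a row does not reach is not made up. The controller multiplies each number of a shift by 40 mm and each number of a turn by 4 degrees. A row lasts 1/12 s, in which the tool goes at most 41.7 mm and 7.16 degrees, less where a joint would pass 70% of its speed; a pose out of reach is approached as far as the arm can. A call with a number of a shift or a turn outside -1 to 1 is refused whole. A call with a gripper value outside its range is refused whole. The fingers move at their own pace and stop on an object; "grip_force" is the grip in N (left out, the last holds). Time passes only in rows, so rows that do not move let the fingers close. It gives the time, the measured TCP pose, the force, the opening and the grip force at its end, in the units of the state.
- status.read_state(): the state, without advancing time (a new reading comes with each control period).
- read_camera(name): name is "side" or "top"; returns a dict with "frame" (384x512x3 uint8, blue, green, red), "fx", "fy", "cx", "cy" (pixels), "dist" ([k1, k2, p1, p2, k3] as OpenCV has them; the pictures are not rectified), "rvec" (rotation vector, rad) and "tvec" (3), from world to camera coordinates, as OpenCV has them. Camera axes: x right, y down, z forward; pixel columns grow to the right and rows downward; lengths in m; the calibration is good to about 2 mm. A picture is of the moment at which its call begins. There is no depth.
- env.hand_in(): hands the job in; it is judged then, once.
The state is a dict: "t": time; "qpos": joint angles; "qd": joint speeds; "joint_efforts": joint torques, N m; "tcp_pos": TCP position; "tcp_rot": TCP orientation; "force": force on the tool from outside, world axes, zero at the start; "moment": the same for the moment, N m; "finger_gap": finger opening in m; "gripper_force": force on a finger pad.
Only numpy, scipy, OpenCV 4.12 (cv2) and the standard library are available. Lean on these libraries where they do the work, as an engineer would, in place of code of your own. Each camera call takes 0.05 s, during which the arm holds its last target. There are 200 camera calls.

## Working session

There is one attempt and no reset: what is moved stays moved. The work goes in short steps, Python scripts to look and compute and a tool call to move; the robot and the scene stay as the last step left them, time stands still between calls to the robot, and variables do not carry over. Pictures are saved under pics/ and viewed, at most 10 in all, crops included, and the job is handed in when it is done.

Besides the shell and the picture viewer there is one more tool, called by a JSON object that holds its "fn" and its "kwargs", one argument or row to a line. servo_tool: Moves the arm, as the interface text tells. Its arguments: {"type":"object","properties":{"plan":{"type":"array"},"grip_force":{"type":"number"}},"required":["plan"]}

```bash
mkdir -p pics; ls; python3 - <<'E'
from bench import status, read_camera
import cv2, pickle
d={}
for n in("side","top"):
    c=read_camera(n); d[n]=c; cv2.imwrite(f"pics/{n}0.png",c["frame"])
    print(n,c["fx"],c["dist"],c["rvec"],c["tvec"])
pickle.dump(d,open("cam0.pkl","wb"))
print(status.read_state())
E
```

```text
pics
side 494.72058490573073 [0.00024037 0.         0.         0.         0.        ] [ 2.04252766  0.04080545 -0.03603349] [-0.65413357  0.17905542  1.28931241]
top 351.7457062575789 [0.00788468 0.         0.         0.         0.        ] [ 1.61225535 -2.28999676  0.57106695] [0.27234492 0.60204051 0.74193987]
{'t': 0.1, 'qpos': array([-1.38218594,  0.33385189,  0.03988172,  1.46618163, -0.01337744,
        1.3432791 , -0.05850339]), 'qd': array([-0.00125239, -0.00245978, -0.00061288, -0.00158065,  0.00213001,
        0.00186311, -0.00109906]), 'joint_efforts': array([ 4.44860081e-03, -6.57820630e+01,  1.34031303e+00, -4.04713190e+01,
       -5.97361266e-02,  4.08255158e-02,  6.58554359e-05]), 'tcp_pos': array([0.1844236 , 0.62285299, 0.22174139]), 'tcp_rot': array([-3.14014344e+00,  1.22201856e-04,  2.85376053e+00]), 'force': array([ 0.80175669, -0.39401666,  0.56093802]), 'moment': array([ 0.00496497, -0.01473769, -0.01504469]), 'gripper_force': 0.0, 'finger_gap': 0.08710657151293932}
```

View pics/side0.png

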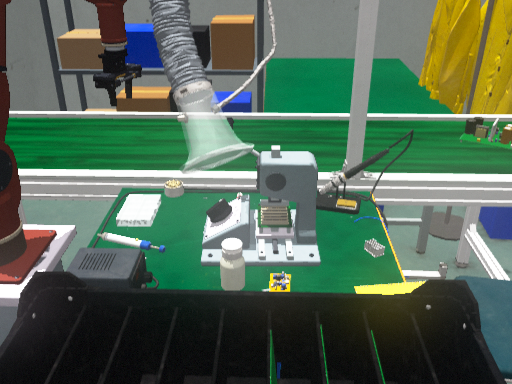

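View pics/top0.png

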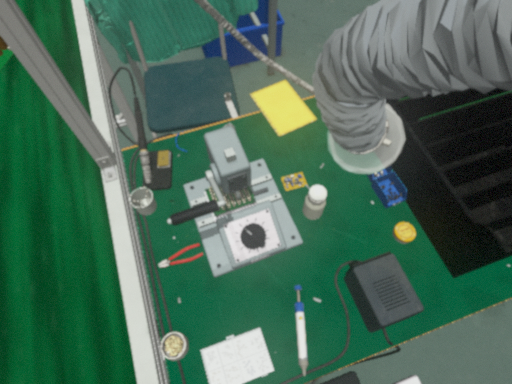

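The side view shows the press at about (260,215) with the dial at (219,210), and the bottle at (232,265). The top view shows the dial at (253,236), the lever grip at (193,213), the cutters at (182,256) and the spare board at (293,181). Next I'll take zoomed crops.

```bash
python3 - <<'E'
import pickle,cv2
d=pickle.load(open("cam0.pkl","rb"))
a=d["top"]["frame"][110:290,150:350]; cv2.imwrite("pics/tc.png",cv2.resize(a,None,fx=3.3,fy=3.3,interpolation=cv2.INTER_CUBIC))
a=d["side"]["frame"][130:300,180:340]; cv2.imwrite("pics/sc.png",cv2.resize(a,None,fx=3.5,fy=3.5,interpolation=cv2.INTER_CUBIC))
E
```

```text
(no output)
```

View pics/tc.png

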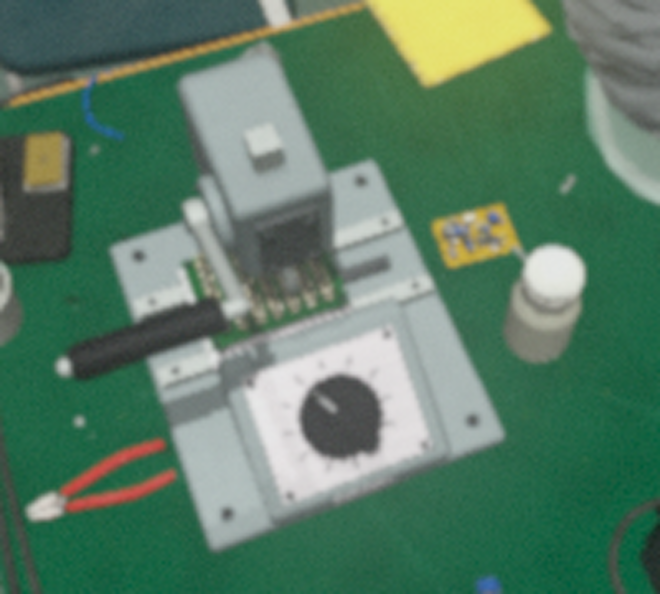

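View pics/sc.png

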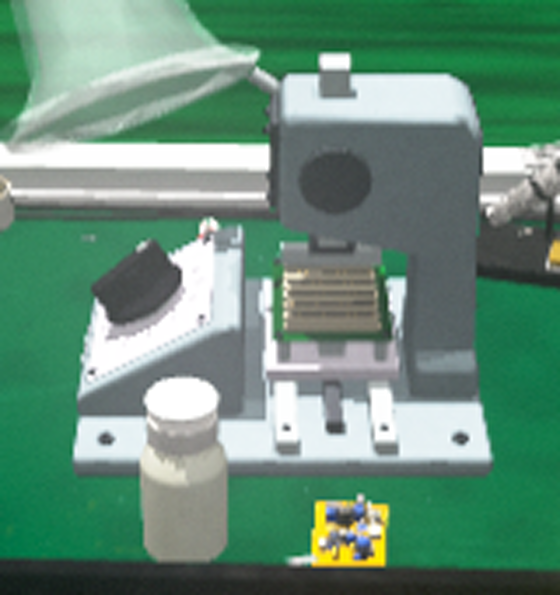

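The top crop shows the plate corners at (112,245), (373,160), (503,437) and (213,548). The dial is at (340,417), its white line runs (315,392)-(336,411), and the lever grip spans (75,360)-(225,315). The side crop shows the dial at about (137,283) and the board under the ram.

```bash
cat > h.py <<'E'
import numpy as np,cv2
def KR(c):
    K=np.array([[c["fx"],0,c["cx"]],[0,c["fy"],c["cy"]],[0,0,1]]);R=cv2.Rodrigues(np.array(c["rvec"],float))[0]
    return K,R,np.array(c["tvec"],float)
def ray(c,p):
    K,R,t=KR(c);u=cv2.undistortPoints(np.array([[p]],float),K,np.array(c["dist"],float))[0,0]
    d=R.T@np.array([u[0],u[1],1]);return -R.T@t,d/np.linalg.norm(d)
def plane(c,p,z):
    o,d=ray(c,p);return o+d*(z-o[2])/d[2]
def two(c1,p1,c2,p2):
    o1,d1=ray(c1,p1);o2,d2=ray(c2,p2)
    s=np.linalg.lstsq(np.c_[d1,-d2],o2-o1,rcond=None)[0]
    a,b=o1+s[0]*d1,o2+s[1]*d2;return (a+b)/2,np.linalg.norm(a-b)
def proj(c,P):
    K,R,t=KR(c);return cv2.projectPoints(np.atleast_2d(np.array(P,float)),np.array(c["rvec"],float),t,K,np.array(c["dist"],float))[0][:,0]
E
python3 - <<'E'
from h import *;import pickle
d=pickle.load(open("cam0.pkl","rb"));T,S=d["top"],d["side"]
np.set_printoptions(precision=4,suppress=True)
tc=lambda x,y:(x/3.3+150-.35,y/3.3+110-.35); sc=lambda x,y:(x/3.5+180-.35,y/3.5+130-.35)
print("cams",ray(T,(256,192)),ray(S,(256,192)))
C=[plane(T,tc(*p),.02)[:2] for p in((112,245),(373,160),(503,437),(213,548))]  # LB RB RF LF
C=np.array(C);print(C,[np.linalg.norm(C[i]-C[(i+1)%4]) for i in range(4)])
f=(C[0]+C[1]-C[2]-C[3]);l=(C[0]+C[3]-C[1]-C[2])
print("center",C.mean(0),"yaw",np.arctan2(f[1],f[0]),np.arctan2(-l[0],l[1]))
print("side plate",plane(S,sc(75,460),.02),plane(S,sc(490,458),.02))
print("dial",two(T,tc(340,417),S,sc(137,283)))
print("hood rim side ctr?",two(T,(365,150),S,(215,150)))
print("bottle cap",two(T,(317,192),S,(232,243)))
for p in((75,360),(225,315)):print("grip",plane(T,tc(*p),.281))
E
```

```text
cams (array([0.2612, 0.1928, 0.939 ]), array([ 0.4449, -0.1496, -0.883 ])) (array([ 0.7071, -1.0364,  0.7405]), array([-0.0283,  0.8855, -0.4638]))
[[ 0.8235  0.2321]
 [ 0.8299 -0.0224]
 [ 0.5345 -0.03  ]
 [ 0.5267  0.2234]] [np.float64(0.25464371883083), np.float64(0.2954681634902046), np.float64(0.25358365232789876), np.float64(0.2968685416274853)]
center [0.6787 0.1008] yaw 0.027607288493328865 0.02795066917747756
side plate [ 0.5386 -0.0339  0.02  ] [ 0.8321 -0.0216  0.02  ]
dial (array([0.5719, 0.0994, 0.0887]), np.float64(2.7451963652277257e-05))
hood rim side ctr? (array([ 0.585 , -0.1413,  0.3575]), np.float64(0.027515828661662252))
bottle cap (array([ 0.6217, -0.098 ,  0.1173]), np.float64(0.0018338580362553306))
grip [0.5921 0.2622 0.281 ]
grip [0.5905 0.1662 0.281 ]
```

```bash
cat >> h.py <<'E'
yaw=.028;O=np.array([.685,.100,0])
Rp=np.array([[np.cos(yaw),-np.sin(yaw),0],[np.sin(yaw),np.cos(yaw),0],[0,0,1]])
P2W=lambda p:O+Rp@np.array(p,float)
W2P=lambda w:Rp.T@(np.array(w)-O)
n=Rp@np.array([-.5,0,3**.5/2]);up=Rp@np.array([3**.5/2,0,.5]);ly=Rp@np.array([0,1,0])
E
python3 - <<'E'
from h import *;import pickle
d=pickle.load(open("cam0.pkl","rb"));T,S=d["top"],d["side"]
np.set_printoptions(precision=4,suppress=True)
tc=lambda x,y:(x/3.3+150-.35,y/3.3+110-.35); sc=lambda x,y:(x/3.5+180-.35,y/3.5+130-.35)
def yplane(c,p,y):
    o,dd=ray(c,p);a=W2P(o);b=Rp.T@dd;return a+b*(y-a[1])/b[1]
for q in((241,322),(213,330),(80,395)):print("edge",q,yplane(S,sc(*q),-.078))
print("dial side ray at y=0",yplane(S,sc(137,283),0))
# skirt mask
f=T["frame"];m=(f.max(2)<75).astype(np.uint8);m[:212]=0;m[262:]=0;m[:,:232]=0;m[:,278:]=0
k,lab,st,cen=cv2.connectedComponentsWithStats(m);i=1+st[1:,4].argmax();print("top blob",st[i],cen[i])
p=np.argwhere(lab==i)[:,::-1].astype(np.float32);print(cv2.fitEllipse(cv2.convexHull(p)),cv2.minEnclosingCircle(p))
f=S["frame"];m=(f.max(2)<85).astype(np.uint8);m[:190]=0;m[230:]=0;m[:,:200]=0;m[:,238:]=0
k,lab,st,cen=cv2.connectedComponentsWithStats(m);i=1+st[1:,4].argmax();print("side blob",st[i],cen[i])
# board near-edge hypotheses, connectors
for k in(0,1,2):
    print(k,"side edge (crop)",[((proj(S,P2W((x,-.061+.015*k,.067)))[0]-[180,130])*3.5).round() for x in(-.015,.075)],
     "rows",[((proj(S,P2W((-.005,.015*(k+r),.080 if r<3 else .088)))[0]-[180,130])*3.5).round()[1] for r in range(-3,4)],
     "top rows x=-5",[((proj(T,P2W((-.005,.015*(k+r),.080 if r<3 else .088)))[0]-[150,110])*3.3).round() for r in range(-3,4)])
a=S["frame"][190:235,250:300];cv2.imwrite("pics/b.png",np.hstack([cv2.resize(a,(400,360),interpolation=cv2.INTER_CUBIC),cv2.resize(T["frame"][182:216,205:260],(400,360),interpolation=cv2.INTER_CUBIC)]))
E
```

```text
edge (241, 322) [-0.0327 -0.078   0.103 ]
edge (213, 330) [-0.0527 -0.078   0.0963]
edge (80, 395) [-0.1507 -0.078   0.0407]
dial side ray at y=0 [-0.1128  0.      0.0902]
top blob [255 242   5   4   9] [256.6667 243.1111]
((258.0, 244.0), (2.7639319896698, 7.236067771911621), 121.71747589111328) ((256.8999938964844, 242.89999389648438), 2.1024858951568604)
side blob [206 200  26  22 253] [217.7984 210.8814]
0 side edge (crop) [array([265., 351.]), array([388., 351.])] rows [np.float64(324.0), np.float64(314.0), np.float64(304.0), np.float64(294.0), np.float64(284.0), np.float64(274.0), np.float64(256.0)] top rows x=-5 [array([346., 286.]), array([329., 292.]), array([312., 298.]), array([295., 304.]), array([278., 310.]), array([261., 316.]), array([243., 317.])]
1 side edge (crop) [array([265., 340.]), array([387., 341.])] rows [np.float64(314.0), np.float64(304.0), np.float64(294.0), np.float64(284.0), np.float64(274.0), np.float64(265.0), np.float64(246.0)] top rows x=-5 [array([329., 292.]), array([312., 298.]), array([295., 304.]), array([278., 310.]), array([261., 316.]), array([244., 322.]), array([225., 323.])]
2 side edge (crop) [array([265., 330.]), array([386., 330.])] rows [np.float64(304.0), np.float64(294.0), np.float64(284.0), np.float64(274.0), np.float64(265.0), np.float64(255.0), np.float64(237.0)] top rows x=-5 [array([312., 298.]), array([295., 304.]), array([278., 310.]), array([261., 316.]), array([244., 322.]), array([226., 328.]), array([208., 330.])]
```

View pics/b.png

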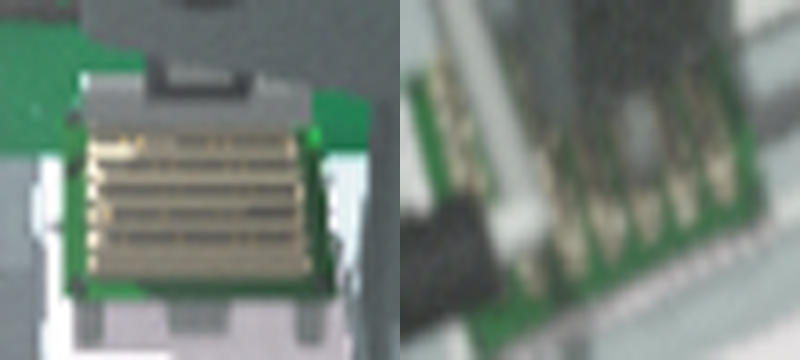

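The board's near edge falls at side row 227, which matches k=1. The rightmost row's end in the top view agrees. So the proud connector is 4 rows left of the ram and needs 4 clockwise clicks.

```bash
python3 - <<'E'
from h import *;import pickle
d=pickle.load(open("cam0.pkl","rb"));T,S=d["top"],d["side"]
np.set_printoptions(precision=4,suppress=True)
tc=lambda x,y:(x/3.3+150-.35,y/3.3+110-.35)
f=T["frame"];m=(f.max(2)<110).astype(np.uint8);m[:215]=0;m[258:]=0;m[:,:235]=0;m[:,276:]=0
k,lab,st,cen=cv2.connectedComponentsWithStats(m);i=1+st[1:,4].argmax();print(st[i],cen[i])
p=np.argwhere(lab==i)[:,::-1].astype(np.float32);h=cv2.convexHull(p);e=cv2.fitEllipse(h);print(e)
def onpan(c,px,hh):
    o,dd=ray(c,px);q=P2W((-.0917,0,.0719))+hh*n;return o+dd*(((q-o)@n)/(dd@n))
C=onpan(T,cen[i],.018);print("dial top",C,W2P(C)); C2=onpan(T,tc(340,415),.018);print(C2,W2P(C2))
C0=C2
for q in((315,392),(336,411),(376,448),(325,402)):
    b=onpan(T,tc(*q),.045)-(C0+.027*n);print(q,"up",b@up,"left",b@ly,"ang",np.degrees(np.arctan2(b@ly,b@up)))
hs=[onpan(T,tc(*q),.045) for q in((315,392),(336,411))];v=hs[0]-hs[1];print("line ang",np.degrees(np.arctan2(v@ly,v@up)))
# scale: skirt circle predicted in image + bar corners predicted for a few angles, overlay
im=cv2.resize(f[210:262,230:280],None,fx=8,fy=8,interpolation=cv2.INTER_CUBIC)
s=S["frame"][190:230,198:242];im2=cv2.resize(s,(572,520),interpolation=cv2.INTER_CUBIC)[:416];im2=cv2.resize(s,(416*44//40,416),interpolation=cv2.INTER_CUBIC)
def dr(im,c,of,sc,P,col):
    q=(proj(c,P)-of+.5)*sc; cv2.polylines(im,[q.astype(np.int32)],True,col,1)
A=np.radians(np.arange(0,360,10))
cir=[C0+.034*(np.cos(a)*up+np.sin(a)*ly) for a in A]
th=np.radians(26);bx=np.cos(th)*up+np.sin(th)*ly;by=-np.sin(th)*up+np.cos(th)*ly
bar=[C0+.027*n+sx*.031*bx+sy*.008*by for sx,sy in((1,1),(1,-1),(-1,-1),(-1,1))]
for P,c in((cir,(0,0,255)),(bar,(0,255,255))):
    dr(im,T,[230,210],8,P,c);dr(im2,S,[198,190],10.4,P,c)
cv2.imwrite("pics/ov.png",cv2.resize(np.hstack([im,im2]),None,fx=.9,fy=.9))
E
```

```text
[241 224  24  25 440] [253.2818 236.2909]
((253.33746337890625, 236.38104248046875), (23.754629135131836, 25.348247528076172), 143.550048828125)
dial top [0.5734 0.0974 0.0812] [-0.1116  0.0005  0.0812]
[0.5757 0.0982 0.0825] [-0.1093  0.0013  0.0825]
(315, 392) up 0.027831679593262312 left 0.015552677433780656 ang 29.196984063594464
(336, 411) up 0.00869414537419847 left 0.005028427199006405 ang 30.04377239909739
(376, 448) up -0.028691840822890023 left -0.015012920869339638 ang -152.37931953779184
(325, 402) up 0.018049934596842034 left 0.010781585645150108 ang 30.850713622569447
line ang 28.80759038142065
```

View pics/ov.png

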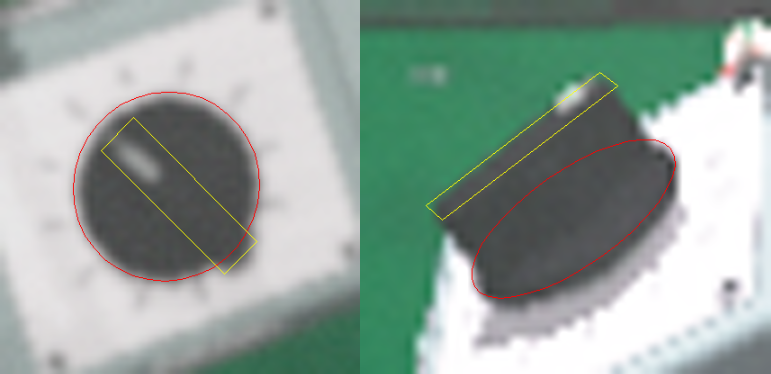

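The overlay matches: the dial is centred at (0.5745,0.098,0.0815) with the bar about 30° left of up-slope. Next I'll compute the approach.

```bash
cat >> h.py <<'E'
from scipy.spatial.transform import Rotation as Ro
C=np.array([.5745,.098,.0815])
def Rt(deg): # tool y at angle deg on panel
    a=np.radians(deg);y=np.cos(a)*up+np.sin(a)*ly;z=-n;return Ro.from_matrix(np.c_[np.cross(y,z),y,z])
def plan(pt,R,s):
    dp=np.array(pt)-s["tcp_pos"];r=(R*Ro.from_euler("xyz",s["tcp_rot"]).inv()).as_rotvec()
    print("shift/40mm",(dp/.04).round(2),"turn/4deg",(np.degrees(r)/4).round(2),"n,up,ly err mm",[(1e3*(dp@v)).round(1) for v in(n,up,ly)])
E
python3 - <<'E'
from h import *;from bench import status
s=status.read_state();print(n,up,ly);plan(C+.12*n,Rt(120),s);plan(C+.12*n,Rt(-60),s)
E
```

```text
[-0.49980401 -0.01399817  0.8660254 ] [0.86568594 0.02424554 0.5       ] [-0.02799634  0.99960803  0.        ]
shift/40mm [  8.25 -13.16  -0.91] turn/4deg [-2.93 -7.13 11.75] n,up,ly err mm [np.float64(-189.1), np.float64(254.8), np.float64(-535.6)]
shift/40mm [  8.25 -13.16  -0.91] turn/4deg [  8.7   -3.62 -32.06] n,up,ly err mm [np.float64(-189.1), np.float64(254.8), np.float64(-535.6)]
```

{"fn": "servo_tool", "kwargs": {
  "plan": [0.41, -0.66, 0.05, -0.147, -0.357, 0.588, 1, 0.41, -0.66, 0.05, -0.147, -0.357, 0.588, 1, 0.41, -0.66, 0.05, -0.147, -0.357, 0.588, 1, 0.41, -0.66, 0.05, -0.147, -0.357, 0.588, 1, 0.41, -0.66, 0.05, -0.147, -0.357, 0.588, 1, 0.41, -0.66, 0.05, -0.147, -0.357, 0.588, 1, 0.41, -0.66, 0.05, -0.147, -0.357, 0.588, 1, 0.41, -0.66, 0.05, -0.147, -0.357, 0.588, 1, 0.41, -0.66, 0.05, -0.147, -0.357, 0.588, 1, 0.41, -0.66, 0.05, -0.147, -0.357, 0.588, 1, 0.41, -0.66, -0.1, -0.147, -0.357, 0.588, 1, 0.41, -0.66, -0.1, -0.147, -0.357, 0.588, 1, 0.41, -0.66, -0.1, -0.147, -0.357, 0.588, 1, 0.41, -0.66, -0.1, -0.147, -0.357, 0.588, 1, 0.41, -0.66, -0.1, -0.147, -0.357, 0.588, 1, 0.41, -0.66, -0.1, -0.147, -0.357, 0.588, 1, 0.41, -0.66, -0.1, -0.147, -0.357, 0.588, 1, 0.41, -0.66, -0.1, -0.147, -0.357, 0.588, 1, 0.41, -0.66, -0.1, -0.147, -0.357, 0.588, 1, 0.41, -0.66, -0.1, -0.147, -0.357, 0.588, 1]
}}

```text
t: 1.77
tcp_pos: [0.5127, 0.0939, 0.2022]
tcp_rot: [-2.859, 0.449, -2.521]
force: [1.2, 0.5, -0.8]
finger_gap: 0.087
gripper_force: 0.0
```

```bash
python3 - <<'E'
from h import *;from bench import status,read_camera
c=read_camera("side");cv2.imwrite("pics/s1.png",c["frame"])
s=status.read_state();print(s["t"],s["qpos"],s["tcp_pos"],s["force"]);plan(C+.12*n,Rt(120),s)
E
```

```text
1.8167 [-0.96779255 -0.36048485  0.48346381  2.25707956  0.55288905  0.78931729
  1.34108868] [0.51404766 0.08818766 0.20099497] [ 0.33734799 -6.06311036 -1.04162518]
shift/40mm [ 0.01  0.2  -0.39] turn/4deg [ 0.04  0.02 -0.02] n,up,ly err mm [np.float64(-13.8), np.float64(-7.2), np.float64(8.1)]
```

View pics/s1.png

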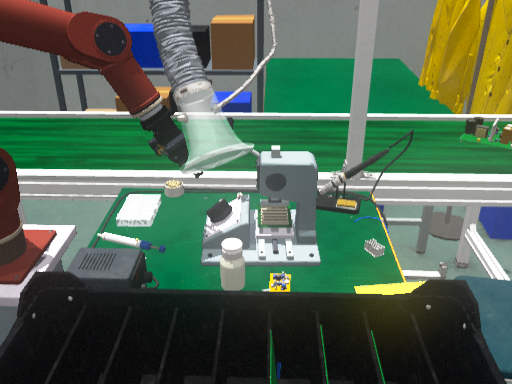

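The arm is behind the translucent hood and clear of it, above the dial. Now I'll move in partway.

{"fn": "servo_tool", "kwargs": {
  "plan": [0, 0, 0, 0, 0, 0, 1, 0, 0, 0, 0, 0, 0, 1, 0.15, 0.0, -0.25, 0, 0, 0, 1, 0.15, 0.0, -0.25, 0, 0, 0, 1, 0.15, 0.0, -0.25, 0, 0, 0, 1, 0.15, 0.0, -0.25, 0, 0, 0, 1, 0.15, 0.0, -0.25, 0, 0, 0, 1, 0.15, 0.0, -0.25, 0, 0, 0, 1, 0.15, 0.0, -0.25, 0, 0, 0, 1, 0.05, 0, -0.1, 0, 0, 0, 1, 0, 0, 0, 0, 0, 0, 1, 0, 0, 0, 0, 0, 0, 1]
}}

```text
t: 2.82
tcp_pos: [0.5562, 0.096, 0.1286]
tcp_rot: [-2.861, 0.447, -2.523]
force: [0.9, -0.1, -0.0]
finger_gap: 0.0868
gripper_force: 0.0
```

```bash
python3 - <<'E'
from h import *;from bench import status,read_camera
s=status.read_state();print(s["t"],s["qpos"],s["tcp_pos"],s["force"],s["qd"].round(3));plan(C+.03*n,Rt(120),s)
E
```

```text
2.8167 [-0.99768058 -0.13811773  0.61439516  2.26948507  0.49617701  0.53654991
  1.38493825] [0.55620196 0.0959884  0.12856848] [ 0.86753213 -0.1216239  -0.00313933] [ 0.005 -0.019 -0.    -0.001  0.001  0.     0.002]
shift/40mm [ 0.08  0.04 -0.53] turn/4deg [ 0.01 -0.01 -0.03] n,up,ly err mm [np.float64(-19.9), np.float64(-7.6), np.float64(1.5)]
```

{"fn": "servo_tool", "kwargs": {
  "plan": [-0.1, 0.03, -0.1, 0, 0, 0, 1, 0.06, 0.02, -0.14, 0, 0, 0, 1, 0.09, 0, -0.17, 0, 0, 0, 1, 0.09, 0, -0.17, 0, 0, 0, 1, 0.09, 0, -0.17, 0, 0, 0, 1, 0.09, 0, -0.17, 0, 0, 0, 1, 0.085, 0, -0.17, 0, 0, 0, 1, 0, 0, 0, 0, 0, 0, 1, 0, 0, 0, 0, 0, 0, 1]
}}

```text
t: 3.57
tcp_pos: [0.5726, 0.0967, 0.0842]
tcp_rot: [-2.86, 0.446, -2.525]
force: [0.3, 0.2, 0.5]
finger_gap: 0.0873
gripper_force: 0.0
```

```bash
python3 - <<'E'
from h import *;from bench import status,read_camera
s=status.read_state();print(s["t"],s["qpos"],s["force"],s["qd"].round(3));plan(C+.004*n,Rt(120),s)
E
```

```text
3.5667 [-9.98897722e-01  2.02424428e-03  6.66786270e-01  2.27898757e+00
  4.05667175e-01  3.87463302e-01  1.45104991e+00] [0.3446782  0.23537212 0.48048804] [-0.001 -0.025 -0.004 -0.002  0.011  0.01  -0.007]
shift/40mm [-0.    0.03  0.02] turn/4deg [ 0.02 -0.01 -0.01] n,up,ly err mm [np.float64(0.7), np.float64(0.3), np.float64(1.3)]
```

{"fn": "servo_tool", "kwargs": {
  "plan": [0, 0.03, 0, 0, 0, 0, -0.4, 0, 0, 0, 0, 0, 0, -0.4, 0, 0, 0, 0, 0, 0, -1, 0, 0, 0, 0, 0, 0, -1, 0, 0, 0, 0, 0, 0, -1, 0, 0, 0, 0, 0, 0, -1, 0, 0, 0, 0, 0, 0, -1, 0, 0, 0, 0, 0, 0, -1],
  "grip_force": 20
}}

```text
t: 4.23
tcp_pos: [0.5727, 0.0984, 0.085]
tcp_rot: [-2.861, 0.448, -2.524]
force: [0.5, 0.6, 0.3]
finger_gap: 0.0419
gripper_force: 0.0
```

```bash
python3 - <<'E'
from h import *;from bench import status,read_camera
s=status.read_state();print(s["t"],s["tcp_pos"],s["force"],s["moment"],s["finger_gap"],s["gripper_force"]);plan(C,Rt(120),s)
E
```

```text
4.2333 [0.57269259 0.09842635 0.08498115] [0.4752396  0.58978441 0.28826514] [ 0.04157001  0.68628132 -0.04112995] 0.04188208696642503 0.0
shift/40mm [ 0.05 -0.01 -0.09] turn/4deg [-0.    0.   -0.02] n,up,ly err mm [np.float64(-3.9), np.float64(-0.2), np.float64(-0.5)]
```

{"fn": "servo_tool", "kwargs": {
  "plan": [0, 0, 0, 0, 0, 0, -1, 0, 0, 0, 0, 0, 0, -1, 0, 0, 0, 0, 0, 0, -1, 0, 0, 0, 0, 0, 0, -1, 0, 0, 0, 0, 0, 0, -1, 0, 0, 0, 0, 0, 0, -1],
  "grip_force": 20
}}

```text
t: 4.73
tcp_pos: [0.5732, 0.0975, 0.0853]
tcp_rot: [-2.86, 0.448, -2.525]
force: [1.6, -5.9, 4.6]
finger_gap: 0.0156
gripper_force: 20.0
```

```bash
python3 - <<'E'
from h import *;from bench import status,read_camera
s=status.read_state();print(s["t"],s["tcp_pos"],s["force"],s["moment"],s["finger_gap"],s["gripper_force"]);plan(C,Rt(120),s)
E
```

```text
4.7333 [0.57315632 0.09752561 0.08525032] [ 1.55676729 -5.88180578  4.57373456] [-1.01653422  0.0778493  -0.5349377 ] 0.015616486808097511 19.99490278889425
shift/40mm [ 0.03  0.01 -0.09] turn/4deg [ 0.    0.01 -0.  ] n,up,ly err mm [np.float64(-3.9), np.float64(-0.7), np.float64(0.4)]
```

{"fn": "servo_tool", "kwargs": {
  "plan": [0.014, -0.026, 0.008, 0, 0, 0, -1, 0.04, 0, -0.07, 0, 0, 0, -1, 0.04, 0, -0.07, 0, 0, 0, -1, 0.04, 0, -0.07, 0, 0, 0, -1, 0, 0, 0, 0, 0, 0, -1, 0, 0, 0, 0, 0, 0, -1],
  "grip_force": 40
}}

```text
t: 5.23
tcp_pos: [0.5783, 0.0978, 0.0775]
tcp_rot: [-2.861, 0.449, -2.524]
force: [-15.5, -3.3, 21.6]
finger_gap: 0.0157
gripper_force: 40.0
```

```bash
python3 - <<'E'
from h import *;from bench import status,read_camera
s=status.read_state();print(s["t"],s["tcp_pos"],s["force"],[s["force"]@v for v in(n,up,ly)],s["moment"]@n,s["finger_gap"],s["gripper_force"]);plan(C,Rt(120),s)
E
```

```text
5.2333 [0.57833244 0.09776836 0.07749861] [-15.52399185  -3.30149557  21.59079987] [np.float64(26.503349495812724), np.float64(-2.7235481535850177), np.float64(-2.865586493681959)] 0.0400059334641113 0.015724492634769972 40.00794143183157
shift/40mm [-0.1   0.01  0.1 ] turn/4deg [-0.01  0.01 -0.02] n,up,ly err mm [np.float64(5.4), np.float64(-1.3), np.float64(0.3)]
```

{"fn": "servo_tool", "kwargs": {
  "plan": [-0.006, 0, 0.01, 0.375, 0.0105, -0.65, -1, 0, 0, 0, 0.375, 0.0105, -0.65, -1, 0, 0, 0, 0.375, 0.0105, -0.65, -1, 0, 0, 0, 0.375, 0.0105, -0.65, -1, 0, 0, 0, 0.375, 0.0105, -0.65, -1, 0, 0, 0, 0.375, 0.0105, -0.65, -1, 0, 0, 0, 0.375, 0.0105, -0.65, -1, 0, 0, 0, 0.375, 0.0105, -0.65, -1, 0, 0, 0, 0.375, 0.0105, -0.65, -1, 0, 0, 0, 0.375, 0.0105, -0.65, -1, 0, 0, 0, 0, 0, 0, -1, 0, 0, 0, 0, 0, 0, -1],
  "grip_force": 40
}}

```text
t: 6.23
tcp_pos: [0.578, 0.0985, 0.0775]
tcp_rot: [3.14, 0.525, -3.112]
force: [-5.5, -0.2, 9.7]
finger_gap: 0.0157
gripper_force: 40.0
```

```bash
python3 - <<'E'
from h import *;from bench import status,read_camera
s=status.read_state();print(s["t"],s["qpos"],[s["force"]@v for v in(n,up,ly)],s["moment"]@n,s["finger_gap"]);plan(C-.0055*n,Rt(90),s)
c=read_camera("side");cv2.imwrite("pics/s2.png",cv2.resize(c["frame"][130:300,180:340],None,fx=3.5,fy=3.5,interpolation=cv2.INTER_CUBIC))
# green board edge row along middle of board column
f=c["frame"].astype(int);print([tuple(f[r,272]) for r in range(216,236)])
E
```

```text
6.2333 [-1.02140914  0.03175677  0.69984828  2.27557801  0.36536539  0.35850712
  0.96188673] [np.float64(11.185904155419353), np.float64(0.08531474913449522), np.float64(-0.006329393883160791)] -0.04898316202626435 0.01572779600839766
shift/40mm [-0.02 -0.01 -0.02] turn/4deg [-0.02  0.01 -0.03] n,up,ly err mm [np.float64(-0.3), np.float64(-1.0), np.float64(-0.4)]
[(np.int64(92), np.int64(102), np.int64(104)), (np.int64(106), np.int64(117), np.int64(121)), (np.int64(111), np.int64(124), np.int64(129)), (np.int64(95), np.int64(106), np.int64(115)), (np.int64(106), np.int64(121), np.int64(127)), (np.int64(112), np.int64(124), np.int64(128)), (np.int64(93), np.int64(106), np.int64(114)), (np.int64(107), np.int64(122), np.int64(128)), (np.int64(115), np.int64(128), np.int64(134)), (np.int64(116), np.int64(125), np.int64(131)), (np.int64(111), np.int64(124), np.int64(128)), (np.int64(98), np.int64(113), np.int64(109)), (np.int64(79), np.int64(121), np.int64(71)), (np.int64(82), np.int64(147), np.int64(60)), (np.int64(86), np.int64(125), np.int64(73)), (np.int64(113), np.int64(116), np.int64(107)), (np.int64(127), np.int64(128), np.int64(124)), (np.int64(130), np.int64(131), np.int64(125)), (np.int64(146), np.int64(143), np.int64(140)), (np.int64(177), np.int64(169), np.int64(172))]
```

View pics/s2.png

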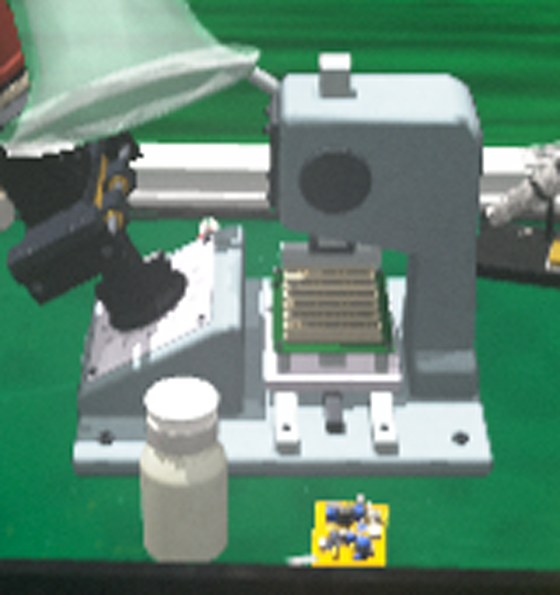

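The board moved one row: its near edge went from crop row 339 to 352, as expected. I'll turn three more clicks.

{"fn": "servo_tool", "kwargs": {
  "plan": [0, 0, 0, 0.375, 0.0105, -0.65, -1, 0, 0, 0, 0.375, 0.0105, -0.65, -1, 0, 0, 0, 0.375, 0.0105, -0.65, -1, 0, 0, 0, 0.375, 0.0105, -0.65, -1, 0, 0, 0, 0.375, 0.0105, -0.65, -1, 0, 0, 0, 0.375, 0.0105, -0.65, -1, 0, 0, 0, 0.375, 0.0105, -0.65, -1, 0, 0, 0, 0.375, 0.0105, -0.65, -1, 0, 0, 0, 0.375, 0.0105, -0.65, -1, 0, 0, 0, 0.375, 0.0105, -0.65, -1, 0, 0, 0, 0.375, 0.0105, -0.65, -1, 0, 0, 0, 0.375, 0.0105, -0.65, -1, 0, 0, 0, 0.375, 0.0105, -0.65, -1, 0, 0, 0, 0.375, 0.0105, -0.65, -1, 0, 0, 0, 0.375, 0.0105, -0.65, -1, 0, 0, 0, 0.375, 0.0105, -0.65, -1, 0, 0, 0, 0.375, 0.0105, -0.65, -1, 0, 0, 0, 0.375, 0.0105, -0.65, -1, 0, 0, 0, 0.375, 0.0105, -0.65, -1, 0, 0, 0, 0.375, 0.0105, -0.65, -1],
  "grip_force": 40
}}

```text
t: 7.95
tcp_pos: [0.5786, 0.0997, 0.0781]
tcp_rot: [2.674, 0.251, 2.062]
force: [-4.1, 4.2, 7.7]
finger_gap: 0.0158
gripper_force: 40.0
```

```bash
python3 - <<'E'
from h import *;from bench import status,read_camera
s=status.read_state();print(s["t"],s["qpos"],[s["force"]@v for v in(n,up,ly)],s["moment"]@n,s["finger_gap"]);plan(C-.0055*n,Rt(30),s)
E
```

```text
7.95 [-1.07907735  0.03113358  0.75781212  2.27678095  0.36328054  0.35673084
 -0.08568725] [np.float64(8.668172441627213), np.float64(0.3620815649867888), np.float64(4.264607223907201)] 0.14830598857796007 0.015790718948171457
shift/40mm [-0.03 -0.04 -0.03] turn/4deg [-0.04  0.04 -0.01] n,up,ly err mm [np.float64(-0.5), np.float64(-1.8), np.float64(-1.6)]
```

{"fn": "servo_tool", "kwargs": {
  "plan": [0.006, -0.02, -0.01, 0.375, 0.0105, -0.65, -1, 0, 0, 0, 0.375, 0.0105, -0.65, -1, 0, 0, 0, 0.375, 0.0105, -0.65, -1, 0, 0, 0, 0.375, 0.0105, -0.65, -1, 0, 0, 0, 0.375, 0.0105, -0.65, -1, 0, 0, 0, 0.375, 0.0105, -0.65, -1, 0, 0, 0, 0.375, 0.0105, -0.65, -1, 0, 0, 0, 0.375, 0.0105, -0.65, -1, 0, 0, 0, 0.375, 0.0105, -0.65, -1, 0, 0, 0, 0.375, 0.0105, -0.65, -1, 0, 0, 0, 0, 0, 0, -1, 0, 0, 0, 0, 0, 0, -1],
  "grip_force": 40
}}

```text
t: 8.95
tcp_pos: [0.5793, 0.0999, 0.0783]
tcp_rot: [2.614, -0.003, 1.602]
force: [-7.6, 6.7, 13.7]
finger_gap: 0.0156
gripper_force: 40.0
```

```bash
python3 - <<'E'
from h import *;from bench import status,read_camera
s=status.read_state();print(s["t"],s["qpos"],[s["force"]@v for v in(n,up,ly)],s["moment"]@n,s["finger_gap"]);plan(C-.0055*n,Rt(0),s)
c=read_camera("side");cv2.imwrite("pics/s3.png",cv2.resize(c["frame"][130:300,180:340],None,fx=3.5,fy=3.5,interpolation=cv2.INTER_CUBIC))
for k in(-2,-3):print(k,"side edge (crop)",[((proj(c,P2W((x,-.061+.015*k,.067)))[0]-[180,130])*3.5).round() for x in(-.015,.075)])
E
```

```text
8.95 [-1.10834504  0.03185233  0.78954981  2.27697831  0.35678827  0.35440769
 -0.59913522] [np.float64(15.578533392224195), np.float64(0.45130084906816936), np.float64(6.881388905060934)] 0.06452694557894492 0.015583971959372606
shift/40mm [-0.05 -0.04 -0.04] turn/4deg [-0.04  0.05 -0.05] n,up,ly err mm [np.float64(-0.3), np.float64(-2.5), np.float64(-1.7)]
-2 side edge (crop) [array([265., 373.]), array([391., 374.])]
-3 side edge (crop) [array([265., 385.]), array([392., 385.])]
```

View pics/s3.png

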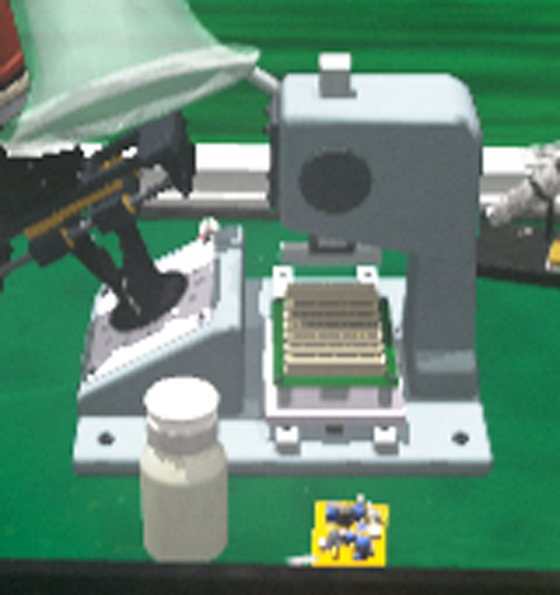

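The board edge is at crop row 386, which is k=-3, and the proud connector sits under the ram foot. I'll let the dial spring out and release it.

{"fn": "servo_tool", "kwargs": {
  "plan": [0, 0.03, 0, 0, 0, 0, -1, -0.025, 0, 0.043, 0, 0, 0, -1, -0.025, 0, 0.043, 0, 0, 0, -1, -0.025, 0, 0.043, 0, 0, 0, -1, -0.013, 0, 0.022, 0, 0, 0, -1, 0, 0, 0, 0, 0, 0, -1, 0, 0, 0, 0, 0, 0, -1],
  "grip_force": 40
}}

```text
t: 9.58
tcp_pos: [0.5758, 0.0999, 0.0842]
tcp_rot: [2.614, -0.002, 1.601]
force: [-0.9, 2.4, 6.3]
finger_gap: 0.0155
gripper_force: 40.0
```

```bash
python3 - <<'E'
from h import *;from bench import status,read_camera
s=status.read_state();print(s["t"],[s["force"]@v for v in(n,up,ly)],s["moment"]@n,s["finger_gap"]);plan(C+.0015*n,Rt(0),s)
E
```

```text
9.5833 [np.float64(5.8562595088665335), np.float64(2.38831338919892), np.float64(2.385040545344318)] 0.05327002454176857 0.015474508447227694
shift/40mm [-0.05 -0.05 -0.03] turn/4deg [-0.03  0.05 -0.03] n,up,ly err mm [np.float64(-0.1), np.float64(-2.5), np.float64(-1.8)]
```

{"fn": "servo_tool", "kwargs": {
  "plan": [-0.013, 0, 0.022, 0, 0, 0, -1, 0, 0, 0, 0, 0, 0, 0.2, 0, 0, 0, 0, 0, 0, 0.2, 0, 0, 0, 0, 0, 0, 0.2, 0, 0, 0, 0, 0, 0, 0.2, 0, 0, 0, 0, 0, 0, 0.2, 0, 0, 0, 0, 0, 0, 0.2, -0.1, 0, 0.173, 0, 0, 0, 0.2, -0.15, 0, 0.26, 0, 0, 0, 0.2, -0.15, 0, 0.26, 0, 0, 0, 0.2, -0.2, 0, 0.35, 0, 0, 0, 0.2, -0.2, 0, 0.35, 0, 0, 0, 0.2, -0.2, 0, 0.35, 0, 0, 0, -1, -0.2, 0, 0.35, 0, 0, 0, -1, 0, 0, 0, 0, 0, 0, -1],
  "grip_force": 40
}}

```text
t: 10.83
tcp_pos: [0.5262, 0.0984, 0.17]
tcp_rot: [2.615, -0.002, 1.599]
force: [2.0, -0.2, 0.5]
finger_gap: 0.039
gripper_force: 0.0
```

```bash
python3 - <<'E'
from h import *;from bench import status,read_camera
s=status.read_state();print(s["t"],s["qpos"],s["tcp_pos"],s["force"],s["finger_gap"])
# lever grip targets
G=lambda a:P2W((.03-.15*np.cos(a),.118,.195+.15*np.sin(a)))
for a in(35,20,5,-5,-16.6):
    a=np.radians(a);print(G(a))
dn=Ro.from_matrix(np.c_[[1,0,0],[0,-1,0],[0,0,-1]])
z=Rp@np.array([0,0,-1.]);
for yy in(Rp@[1,0,0],Rp@[0,1,0],-Rp@[0,1,0]):
    plan(G(np.radians(35))+[0,0,.073],Ro.from_matrix(np.c_[np.cross(yy,z),yy,z]),s)
c=read_camera("side");a=c["frame"][130:300,180:340]
t=read_camera("top");b=t["frame"][110:290,150:350]
cv2.imwrite("pics/s4.png",np.hstack([cv2.resize(a,(376,400),interpolation=cv2.INTER_CUBIC),cv2.resize(b,(424,400),interpolation=cv2.INTER_CUBIC)]))
E
```

```text
10.8333 [-1.09363727 -0.31171977  0.61006119  2.27954683  0.61510807  0.71438428
 -0.82580169] [0.52623251 0.09839776 0.16995926] [ 1.95668918 -0.18035165  0.49460922] 0.03896957790301985
[0.58886003 0.21535365 0.28103647]
[0.57078603 0.21484744 0.24630302]
[0.56231404 0.21461017 0.20807336]
[0.56231404 0.21461017 0.18192664]
[0.56799263 0.21476921 0.15214674]
shift/40mm [1.57 2.92 4.6 ] turn/4deg [-0.24  7.54  0.01] n,up,ly err mm [np.float64(126.5), np.float64(149.1), np.float64(115.2)]
shift/40mm [1.57 2.92 4.6 ] turn/4deg [-6.1   5.72 21.94] n,up,ly err mm [np.float64(126.5), np.float64(149.1), np.float64(115.2)]
shift/40mm [1.57 2.92 4.6 ] turn/4deg [  5.72   6.1  -21.92] n,up,ly err mm [np.float64(126.5), np.float64(149.1), np.float64(115.2)]
```

View pics/s4.png

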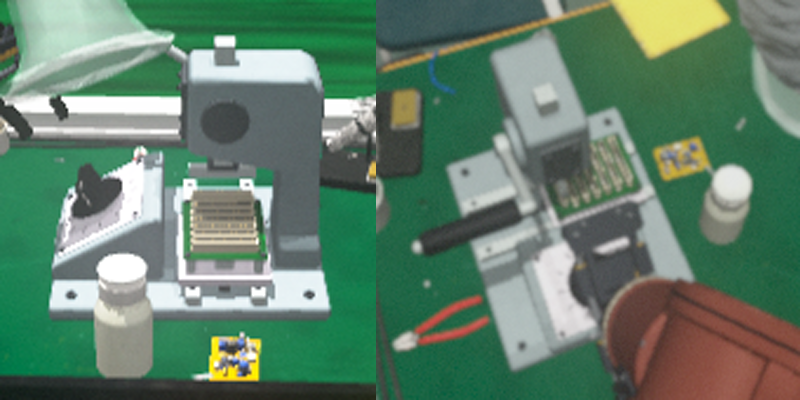

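The dial is released and back out with its bar across the panel, and the board is still under the ram. The bystanders haven't moved. Next is the lever: upright tool, fingers closed, above the grip.

{"fn": "servo_tool", "kwargs": {
  "plan": [0, 0, 0.5, 0, 0, 0, -1, 0, 0, 0.5, -0.02, 0.68, 0, -1, 0, 0, 0.5, -0.02, 0.68, 0, -1, 0, 0, 0.5, -0.02, 0.68, 0, -1, 0, 0, 0.5, -0.02, 0.68, 0, -1, 0, 0, 0.5, -0.02, 0.68, 0, -1, 0, 0, 0.5, -0.02, 0.68, 0, -1, 0, 0, 0.5, -0.02, 0.68, 0, -1, 0, 0, 0.5, -0.02, 0.68, 0, -1, 0, 0, 0.1, -0.02, 0.68, 0, -1, 0.15, 0.3, 0, -0.02, 0.68, 0, -1, 0.2, 0.45, 0, -0.02, 0.68, 0, -1, 0.25, 0.45, 0, 0, 0, 0, -1, 0.25, 0.45, 0, 0, 0, 0, -1, 0.25, 0.45, 0, 0, 0, 0, -1, 0.25, 0.45, 0, 0, 0, 0, -1, 0.2, 0.35, 0, 0, 0, 0, -1, 0, 0, 0, 0, 0, 0, -1, 0, 0, 0, 0, 0, 0, -1]
}}

```text
t: 12.52
tcp_pos: [0.5885, 0.2142, 0.3496]
tcp_rot: [3.141, 0.005, 1.599]
force: [0.1, -0.5, -0.3]
finger_gap: 0.0002
gripper_force: 0.0
```

```bash
python3 - <<'E'
from h import *;from bench import status,read_camera;import pickle
s=status.read_state();print(s["t"],s["qpos"],s["tcp_pos"],s["force"],s["finger_gap"])
z=np.array([0,0,-1.]);yy=Rp@[1,0,0]
plan(P2W((.03-.15*np.cos(np.radians(35)),.118,.281+.018)),Ro.from_matrix(np.c_[np.cross(yy,z),yy,z]),s)
S0=pickle.load(open("cam0.pkl","rb"))["side"]["frame"];S1=read_camera("side")["frame"];cv2.imwrite("pics/s5.png",S1)
# skirt: dark extents per column at the right/lower rim, before/after
for x in range(212,234,3):
    print(x,[np.where(f[195:232,x].max(1)<100)[0][[0,-1]]+195 for f in(S0,S1) if (f[195:232,x].max(1)<100).any()])
T0=pickle.load(open("cam0.pkl","rb"))["top"];f=T0["frame"]
m=(f.max(2)<70).astype(np.uint8);m[:195]=0;m[230:]=0;m[:,:165]=0;m[:,225:]=0
k,lab,st,cen=cv2.connectedComponentsWithStats(m);i=1+st[1:,4].argmax();print("grip",st[i],cen[i],plane(T0,cen[i],.281),plane(T0,cen[i],.285))
E
```

```text
12.5167 [-1.11157301  0.34138208  0.94098707  1.34559317 -0.26902241  1.58909406
 -0.17592275] [0.58852793 0.21417632 0.34957426] [ 0.05563368 -0.53219146 -0.34164389] 0.00024745561595381264
shift/40mm [ 0.01  0.03 -1.26] turn/4deg [ 0.07  0.01 -0.  ] n,up,ly err mm [np.float64(-44.0), np.float64(-25.0), np.float64(1.2)]
212 [array([207, 221]), array([208, 221])]
215 [array([204, 221]), array([201, 222])]
218 [array([202, 220]), array([200, 221])]
221 [array([201, 219]), array([204, 219])]
224 [array([199, 218]), array([206, 218])]
227 [array([203, 215]), array([205, 215])]
230 [array([206, 211]), array([206, 211])]
233 []
grip [171 201  47  24 365] [190.64657534 213.50136986] [0.59094129 0.22421882 0.281     ] [0.58893691 0.2240278  0.285     ]
```

{"fn": "servo_tool", "kwargs": {
  "plan": [0, 0, -0.3, 0, 0, 0, -1, 0, 0, -0.3, 0, 0, 0, -1, 0, 0, -0.3, 0, 0, 0, -1, 0, 0, -0.25, 0, 0, 0, -1, 0, 0, -0.2, 0, 0, 0, -1, -0.09, 0, -0.174, 0, 0, 0, -1, -0.09, 0, -0.174, 0, 0, 0, -1, -0.09, 0, -0.174, 0, 0, 0, -1, -0.09, 0, -0.174, 0, 0, 0, -1, -0.09, 0, -0.174, 0, 0, 0, -1, -0.04, 0, -0.19, 0, 0, 0, -1, -0.04, 0, -0.19, 0, 0, 0, -1, -0.04, 0, -0.19, 0, 0, 0, -1, -0.04, 0, -0.19, 0, 0, 0, -1, -0.04, 0, -0.19, 0, 0, 0, -1, 0, 0, 0, 0, 0, 0, -1]
}}

```text
t: 13.9
tcp_pos: [0.5611, 0.214, 0.2234]
tcp_rot: [3.141, 0.002, 1.599]
force: [-3.4, -0.7, 4.2]
finger_gap: 0.0005
gripper_force: 2.0
```

{"fn": "servo_tool", "kwargs": {
  "plan": [0, 0, -0.163, 0, 0, 0, -1, 0, 0, -0.163, 0, 0, 0, -1, 0, 0, -0.163, 0, 0, 0, -1, 0, 0, -0.163, 0, 0, 0, -1, 0.03, 0, -0.15, 0, 0, 0, -1, 0.03, 0, -0.15, 0, 0, 0, -1, 0.03, 0, -0.15, 0, 0, 0, -1, 0.03, 0, -0.15, 0, 0, 0, -1, 0.02, 0, -0.15, 0, 0, 0, -1, 0, 0, 0, 0, 0, 0, -1, 0, 0, 0, 0, 0, 0, -1]
}}

```text
t: 14.82
tcp_pos: [0.5673, 0.2142, 0.1684]
tcp_rot: [3.141, 0.001, 1.599]
force: [-3.7, 0.9, 4.8]
finger_gap: 0.0007
gripper_force: 2.8
```

```bash
python3 - <<'E'
from bench import status
s=status.read_state();print(s["tcp_pos"],s["force"],s["qpos"])
E
```

```text
[0.56730653 0.21417938 0.16840595] [-3.65420766  0.8702531   4.8019656 ] [-1.14277275  0.37603656  0.89730818  1.6821171  -0.30791323  1.23271052
 -0.1478921 ]
```

{"fn": "servo_tool", "kwargs": {
  "plan": [0.015, 0, -0.06, 0, 0, 0, -1, 0.015, 0, -0.06, 0, 0, 0, -1, 0, 0, 0, 0, 0, 0, -1, 0, 0, 0, 0, 0, 0, -1]
}}

```text
t: 15.15
tcp_pos: [0.5685, 0.2142, 0.1645]
tcp_rot: [3.141, 0.0, 1.599]
force: [-7.2, -0.3, 13.5]
finger_gap: 0.0005
gripper_force: 6.3
```

{"fn": "servo_tool", "kwargs": {
  "plan": [0.01, 0, -0.04, 0, 0, 0, -1, 0, 0, -0.04, 0, 0, 0, -1, 0, 0, 0, 0, 0, 0, -1, 0, 0, 0, 0, 0, 0, -1]
}}

```text
t: 15.48
tcp_pos: [0.5688, 0.2143, 0.1633]
tcp_rot: [3.141, -0.001, 1.599]
force: [-18.0, -1.4, 33.8]
finger_gap: 0.0002
gripper_force: 16.4
```

It's on the hard stop at 34 N. I'll follow the lever back up.

{"fn": "servo_tool", "kwargs": {
  "plan": [-0.03, 0, 0.15, 0, 0, 0, -1, -0.03, 0, 0.17, 0, 0, 0, -1, -0.03, 0, 0.17, 0, 0, 0, -1, -0.03, 0, 0.17, 0, 0, 0, -1, -0.02, 0, 0.17, 0, 0, 0, -1, 0, 0, 0.163, 0, 0, 0, -1, 0, 0, 0.163, 0, 0, 0, -1, 0, 0, 0.163, 0, 0, 0, -1, 0, 0, 0.163, 0, 0, 0, -1, 0.04, 0, 0.19, 0, 0, 0, -1, 0.04, 0, 0.19, 0, 0, 0, -1, 0.04, 0, 0.19, 0, 0, 0, -1, 0.04, 0, 0.19, 0, 0, 0, -1, 0.04, 0, 0.19, 0, 0, 0, -1, 0.09, 0, 0.174, 0, 0, 0, -1, 0.09, 0, 0.174, 0, 0, 0, -1, 0.09, 0, 0.174, 0, 0, 0, -1, 0.09, 0, 0.174, 0, 0, 0, -1, 0.09, 0, 0.174, 0, 0, 0, -1, 0, 0, 0, 0, 0, 0, -1]
}}

```text
t: 17.15
tcp_pos: [0.5907, 0.2136, 0.2939]
tcp_rot: [3.139, 0.001, 1.598]
force: [-0.6, -0.4, 0.4]
finger_gap: 0.0003
gripper_force: 0.2
```

{"fn": "servo_tool", "kwargs": {
  "plan": [0, 0, 0.2, 0, 0, 0, -1, 0, 0, 0.4, 0, 0, 0, -1, 0, 0, 0.4, 0, 0, 0, -1, 0, 0, 0.4, 0, 0, 0, -1, 0, 0, 0.4, 0, 0, 0, -1, 0, 0.5, 0, 0, 0, 0, -1, 0, 0.7, 0, 0, 0, 0, -1, 0, 0.7, 0, 0, 0, 0, -1, 0, 0.7, 0, 0, 0, 0, -1, 0, 0.7, 0, 0, 0, 0, -1, 0, 0.5, 0, 0, 0, 0, -1, 0, 0, 0, 0, 0, 0, -1, 0, 0, 0, 0, 0, 0, -1]
}}

```text
t: 18.23
tcp_pos: [0.5888, 0.3676, 0.3634]
tcp_rot: [3.141, 0.003, 1.601]
force: [0.2, 0.6, 0.7]
finger_gap: 0.0002
gripper_force: 0.0
```

```bash
python3 - <<'E'
from h import *;from bench import status,read_camera
s=status.read_state();print(s["t"],s["tcp_pos"],s["force"])
A=cv2.imread("pics/s5.png");B=read_camera("side");b=B["frame"];cv2.imwrite("pics/s6.png",b)
# proud/seated row top edges: column profile x through board
x=int(proj(B,P2W((.03,0,.08)))[0][0]);g=lambda f:f[190:245,x-8:x+9].mean((1,2)).round().astype(int)
print("before",g(A));print("after ",g(b))
for z in(.088,.080):print(z,[proj(B,P2W((.03,y,z)))[0] for y in(-.0045,.0045)])
print("foot",proj(B,P2W((.03,-.0045,.106)))[0])
d=np.abs(A.astype(int)-b).max(2);d[:,:185]=0;r,c=np.where(d>40);print("diff",len(r),r.min() if len(r) else 0,r.max() if len(r) else 0,c.min() if len(r) else 0,c.max() if len(r) else 0)
T=read_camera("top");f=T["frame"];cv2.imwrite("pics/t6.png",f)
m=(f.max(2)<70).astype(np.uint8);m[:195]=0;m[230:]=0;m[:,:165]=0;m[:,225:]=0
k,lab,st,cen=cv2.connectedComponentsWithStats(m);i=1+st[1:,4].argmax();print("grip",st[i],cen[i])
E
```

```text
18.2333 [0.58880461 0.36762566 0.36341141] [0.15662699 0.64454977 0.69026006]
before [ 87  98 101 101 101 101 100  97 100 113 104  86 100 118 123 116  99  89
  89 173 172 131 127 120 121 120  99 110 120  95 111 121 104 118 145 143
 142 160 129 181 196 128 195 191 122 122 124 110  92  91 113 143 154 154
 168]
after  [ 90 100 104 103 103 104 102 100 102 116 107  90 103 121 126 112  97  94
  94 169 226 227 204 142 120 135 103 113 122  98 114 124 108 120 147 145
 144 162 132 182 197 130 196 191 125 124 126 112  96  94 114 143 155 155
 169]
0.088 [array([272.80231553, 212.14770736]), array([272.7112095 , 210.45062641])]
0.08 [array([272.75874372, 214.77339186]), array([272.66815477, 213.06500659])]
foot [272.90124759 206.18602915]
diff 2523 0 234 195 295
grip [170 209  41  16 239] [183.18410042 216.51046025]
```

```bash
python3 -c "
from bench import env;print(env.hand_in())"
```

```text
the job is handed in; nothing more can be done
None
```

The job is handed in: I stepped the board four clicks clockwise, the dial sprang back out, I pulled the lever to its stop (the side camera shows the connector level with the others), and lever and ram are back up; I never moved near the bottle, cutters or spare board, but the system returned no verdict.

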